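# Vent a humidity chamber with its probe in place

## Robot

A 6-joint arm with a two-finger parallel gripper is mounted at the origin on the work surface. World frame = base frame: x ahead of the robot, y to its left, z up, the work surface at z = 0. Lengths are in mm, angles in rad, forces in N, time in s.
With the tool pointing down it reaches from about 250 to 800 mm from the base axis. Payload 8.5 kg.
Tool frame: the origin (TCP) lies at the centre of the arm's flange, where the gripper is bolted on; the fingertips stand 173 mm ahead of it and the grasp point (between the pads) lies 155 mm ahead of it; z points along the fingers, y is the direction in which the jaws open and shut (so a half turn about z gives the same grasp; the last joint's range is limited). The gripper opens to 85 mm and grips with 20 to 120 N. Pads are 22 mm wide; open, the fingers measure 114 mm over their backs; the gripper's body (76 mm by 85 mm) begins 54 mm behind the grasp point. The pads swing forward as they close: fully open they stand 13 mm farther back than shut.
Start: joints at [1.265, 0.238, -0.013, 1.319, 0, 1.571], TCP at [158.045, 500.619, 404.676] pointing down, gripper open.
Joint ranges: [-2.66, 2.66], [-1.03, 1.9], [-1.14, 1.46], [-1.82, 2.27], [-1.45, 1.34], [-3.14, 3.14]. Speed limits (rad/s): [2.22, 2.22, 2.79, 3.14, 3.14, 3.14].

## Interface

Orientations are given as a unit quaternion [x, y, z, w].
In Python, from rig import readout, viewer, hand_in gives the robot as it stands. The module is installed in compiled form; this text tells all that it offers.
- The arm moves only by the tool play_rows, never from a script. Its argument "steps" is a list of rows, each an object with "offset": the shift along the world's x, y, z in mm, a list of three; "turn": the turn, a rotation vector about the world's x, y, z in rad, a list of three. In form: [{"offset": [x, y, z], "turn": [wx, wy, wz]}, ...]. A call has 1 to 5 rows; each row is the pose to reach, as a shift and turn from the pose commanded when the call began; what a row does not reach only later rows make up. A row lasts 1/10 s, in which the tool goes at most 50 mm and 8.59 degrees, less where a joint would pass 70% of its speed; a pose out of reach is approached as far as the arm can. A call with a gripper value outside its range is refused whole. "hand" is the opening, from -1 (shut) to 1 (fully open), so that 0 is half open, set as the call begins (left out, the last holds). The fingers move at their own pace and stop on an object; the grip force is fixed at half the most. Time passes only in rows, so rows that repeat a pose let the fingers close. It gives the time, the measured TCP pose, the force and the opening at its end, in the units of the state.
- readout.get_state(): the state, without advancing time (a new reading comes with each control period).
- viewer.snapshot(name): name is "side" or "top"; returns the picture (384x512x3 uint8, red, green, blue); there is no depth.
- viewer.camera_params(name): a dict with "intrinsics" (3x3 intrinsics, pixels), "rvec" (rotation vector, rad) and "tvec" (3), from world to camera coordinates, as OpenCV has them. Camera axes: x right, y down, z forward; pixel columns grow to the right and rows downward; lengths in mm; the calibration is good to about 2 mm. A picture is of the moment at which its call begins. camera_params takes no time and is no camera call.
- hand_in(): hands the job in, once; it reports no verdict.
The state is a dict: "time_s": time; "joint_pos": joint angles; "dq": joint speeds; "effort": joint torques, N m; "ee_pos": TCP position; "ee_rot": TCP orientation; "force": force on the tool from outside, world axes, zero at the start; "moment": the same for the moment, N m; "width": finger opening in mm.
Only numpy, scipy, OpenCV 4.12 (cv2) and the standard library are available. Lean on these libraries where they do the work, as an engineer would, in place of code of your own. Each camera call takes 0.05 s, during which the arm holds its last target. There are 200 camera calls.

## Task

Vent the clear humidity chamber: first take the blue humidity probe out of its wooden stand and lower it, without dropping it, stem first into the metal port in the chamber's grey side panel until its collar sits flat on the port, and let go of it. Only then take the lid by its red handle, pull up until the sticky seal lets go, and keep the front edge of the lid one to two centimetres open, never as much as four. Finish while still holding the lid open like that, with the probe still home in its port and everything else on the table left alone.

Things in the scene. Friction and masses are not known exactly. Their poses are not given: they have to be found in the camera images.
- chamber: Fixed clear acrylic box on the table, 240 mm (its x) by 340 mm (its y), about 120 mm high. Origin: centre of its underside; z up, -x is its front (facing the robot at yaw 0), +y its left. The hinged lid covers the left part (y -71 to +169 mm); the rest of the top, on the -y side, is a fixed grey panel, top at z 118 mm, with the port.
- port (a point): Centre of the mouth of the probe port: a vertical round hole, 12 mm in diameter (18 mm at its bevelled mouth), in a bright metal square plate 50 mm wide, raised 6 mm above the grey panel. At x -30, y -122.5, z 124 mm in the chamber's frame. It goes 16 mm through plate and panel into the box, which is empty below it.
- probe: Loose humidity probe, 0.09 kg, 150 mm long, round, upright in its stand at the start. Origin: the tip of its stem, on the axis; z along the axis up to the handle. Steel stem 8 mm in diameter from z 0 to 80 mm, the last 6 mm tapered; black collar 30 mm in diameter, z 80 to 85 mm; blue handle 24 mm in diameter, z 85 to 150 mm (grip here).
- probe_collar (a point): Centre of the underside of the probe's collar, 80 mm above the tip on the axis. It lies on the port's centre when the probe is home.
- stand: Fixed wooden block 66 by 66 by 90 mm holding the probe in an 11 mm vertical hole 84 mm deep in the middle of its top; the collar rests on the top face. Origin: centre of its underside. It stands to the right or to the left of the chamber.
- lid: Hinged lid of the chamber: clear panel 235 by 240 by 8 mm with a white border and a red bar handle on top, 0.35 to 0.7 kg. Origin: middle of the hinge line, at the lid's back edge (x +115, y +49, z 118 mm in the chamber's frame); x points from the lid's front to the hinge, y along the hinge line. Its front edge is at x -235 mm.
- handle (a point): Centre of the red bar handle that bridges the lid: round bar 14 mm in diameter, 110 mm long along the lid's y, on two posts (80 mm clear between them), 35 mm above the lid's top face (so 28 mm free under the bar), 190 mm in front of the hinge line. Same axes as the lid. Lid shut: at x -75, y +49, z 157 mm in the chamber's frame.
- lid_front (a point): Middle of the lid's front edge, top face: 235 mm in front of the hinge line, 4 mm above it; its rise above where it was shut is the opening at the front.
- lid_angle (a joint): Lid angle in rad: 0 shut, grows as the front rises, stops at 0.7. Hinge line: see the lid. Front edge opening = 235 mm times this value (10 mm = 0.043, 20 mm = 0.085). A rubber seal along the front grips the lid: lifting at the handle takes 13 to 19 N until it lets go within the first 0.02 rad, then only the lid's weight, 3 to 5 N. Let go, the lid falls shut.
- jar_paste: Bystander: capped glass jar, 60 mm in diameter, 85 mm high; it stands on the side of the chamber where the stand is not.
- jar_open: Bystander: open glass jar, 64 mm in diameter, 85 mm high, in front of the chamber.
- booklet: Bystander: thin buff booklet 100 by 140 by 14 mm lying on the table.
- volumes: Bystander: tan bound volume 130 by 180 by 50 mm lying on the table.
- weight: Bystander: clear acrylic weight 50 by 100 by 30 mm, lying on the tan volume.
- bone_folder: Bystander: ivory-coloured bone folder 155 by 20 by 5 mm.
- brush: Bystander: paste brush 200 mm long lying on the table.
Things that resemble listed ones, but are neither listed nor needed, are in the scene too. What is shaped like the probe but green, orange or yellow is not meant.

How it is judged (in metres and radians):
On the way, in this order (a step that is already met when the one before it is completed fails the run):
1. the probe is home in the port, upright, its collar flat on the port, and let go (horizontal distance between probe_collar and port below 0.005 m and z of probe_collar in the frame of port between -0.003 and 0.003 m and angle between probe's own z axis and vertical below 0.08 rad and contact force between the fingers and probe below 0.1 N), for 0.2 s.
2. the lid is pulled free of its seal by the handle (value of joint lid_angle above 0.03 rad and contact force between the fingers and lid above 1 N and distance between the grasp point and handle below 0.06 m), for 0.2 s.
At the end, for the whole second after the job is handed in: The gripper is holding the lid still by its red handle with the front edge 8.5 to 22 mm open (lid angle 0.036 to 0.094 rad), and the probe stands released in the port: collar within 5 mm of the port's centre and within 3 mm of its face, tilted less than 0.08 rad (all of step 1 and value of joint lid_angle between 0.036 and 0.094 rad and velocity of joint lid_angle between -0.05 and 0.05 rad/s and contact force between the fingers and lid above 1 N and contact force between probe and lid below 0.3 N and distance between the grasp point and handle below 0.06 m); the arm keeps its last pose, push and grip.
It fails at once if the lid opens 4 cm or more at its front edge (value of joint lid_angle above 0.17 rad).
It fails at once if the lid is open while the probe is not in its port (value of joint lid_angle above 0.03 rad and distance between probe_collar and port above 0.02 m).
It fails at once if the probe is dropped (it falls faster than 0.5 m/s out of the fingers) (linear speed of probe above 0.5 m/s and contact force between the fingers and probe below 0.05 N).
It fails at once if a bystander is moved by more than 25 mm (distance of any of jar_paste, jar_open, booklet, volumes, weight, bone_folder, brush from where it was at the start of the episode above 0.025 m).
It also fails if it takes over 61 s, if anything falls off the work surface, if the arm or the gripper's body presses on something with over 40 N, if the wrist force passes 120 N, or if a joint passes its speed limit or range.

## Working session

There is one attempt and no reset: what is moved stays moved. The work goes in short steps, Python scripts to look and compute and a tool call to move; the robot and the scene stay as the last step left them, time stands still between calls to the robot, and variables do not carry over. Pictures are saved under pics/ and viewed, about 8 in all and at most 12, crops included, and the job is handed in when it is done.

Besides the shell and the picture viewer there is one more tool, called after "Call:" as name(argument=value, ...) on one line, values as JSON. play_rows: Moves the arm, as the interface text tells. Its arguments: {"type":"object","properties":{"steps":{"type":"array"},"hand":{"type":"number"}},"required":["steps"]}

```bash
mkdir -p pics
cat > h.py <<'E'
import numpy as np, cv2
from rig import readout, viewer
def cam(n):
    p=viewer.camera_params(n); return np.array(p["intrinsics"],float),cv2.Rodrigues(np.array(p["rvec"],float))[0],np.array(p["tvec"],float).ravel()
def ray(n,uv):
    K,R,t=cam(n); d=R.T@np.linalg.solve(K,[uv[0],uv[1],1.]); return -R.T@t,d/np.linalg.norm(d)
def onz(n,uv,z):
    c,d=ray(n,uv); return c+d*(z-c[2])/d[2]
def proj(n,P):
    K,R,t=cam(n); q=K@(R@np.array(P,float)+t); return q[:2]/q[2]
def two(a,b):
    (c1,d1),(c2,d2)=ray("top",a),ray("side",b)
    s=np.linalg.lstsq(np.c_[d1,-d2],c2-c1,rcond=None)[0]
    p,q=c1+s[0]*d1,c2+s[1]*d2; return (p+q)/2,np.linalg.norm(p-q)
def snap(n,f):
    im=viewer.snapshot(n); cv2.imwrite(f"pics/{f}.png",im[:,:,::-1]); return im
E
python3 - <<'E'
from h import *
a=snap("top","top0");b=snap("side","side0")
for n in("top","side"):
    K,R,t=cam(n);print(n,K.round(1).tolist(),(-R.T@t).round(),R[2].round(2))
s=readout.get_state();print(s["time_s"],s["ee_pos"],s["ee_rot"],s["width"],s["force"])
E
```

```text
top [[419.7, 0.0, 254.9], [0.0, 419.7, 189.1], [0.0, 0.0, 1.0]] [ 293.   16. 1446.] [ 0.16  0.01 -0.99]
side [[350.3, 0.0, 259.4], [0.0, 350.3, 192.8], [0.0, 0.0, 1.0]] [ 246. -903.  895.] [ 0.21  0.74 -0.64]
0.1 [158.01754133 500.52005263 404.13588948] [ 1.52311882e-01  9.88332272e-01 -6.31753023e-04 -1.07604221e-04] 85.66097564327157 [-0.15471967 -0.74818351 -0.63847941]
```

View pics/top0.png

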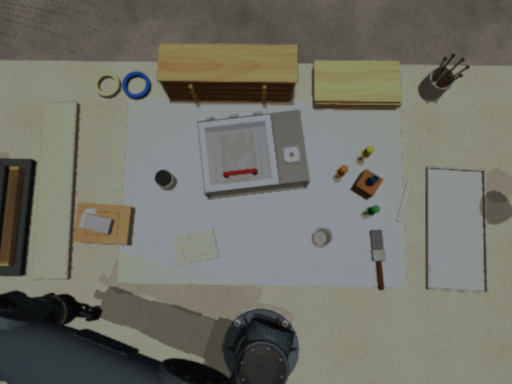

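View pics/side0.png

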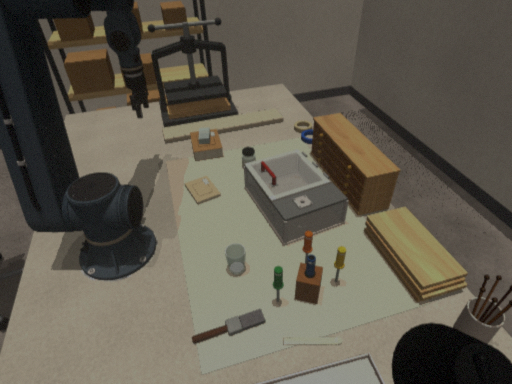

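The top view (up is +x, left is +y) has the blue probe in its stand near (372,180), the port plate near (292,154) and the red handle near (240,173). Green, orange and yellow look-alikes stand around the stand. In the side view the probe is near (311,265), the port near (303,202) and the handle near (268,173).

Run:
```python
from h import *
for n,(x0,y0,x1,y1) in(("top",(190,100,400,235)),("side",(230,140,370,315))):
    im=cv2.imread(f"pics/{n}0.png");k=3.8 if n=="top" else 3.4
    cv2.imwrite(f"pics/{n}_crop.png",cv2.resize(im[y0:y1,x0:x1],None,fx=k,fy=k,interpolation=cv2.INTER_CUBIC))
    h=cv2.cvtColor(im,cv2.COLOR_BGR2HSV)
    for c,lo,hi in(("blue",(100,120,30),(125,255,255)),("red",(0,180,80),(4,255,255)),("red2",(174,180,80),(180,255,255)),("orange",(5,190,90),(14,255,255)),("green",(60,120,30),(90,255,255)),("yellow",(22,170,120),(32,255,255))):
        m=cv2.inRange(h,lo,hi);N,_,st,ce=cv2.connectedComponentsWithStats(m)
        print(n,c,[(st[i].tolist(),ce[i].round(1).tolist()) for i in range(1,N) if st[i,4]>12][:6])
```

```text
top blue [([123, 72, 27, 27, 310], [136.0, 84.8]), ([371, 177, 6, 6, 18], [372.9, 179.5])]
top red [([224, 169, 32, 7, 78], [239.6, 171.8])]
top red2 []
top orange []
top green [([366, 206, 13, 9, 61], [372.5, 209.9])]
top yellow [([368, 147, 5, 5, 21], [370.0, 149.0])]
side blue [([302, 130, 10, 13, 64], [306.4, 135.1])]
side red [([263, 163, 7, 9, 14], [265.4, 166.7])]
side red2 []
side orange [([306, 231, 6, 6, 26], [308.4, 233.7])]
side green [([275, 267, 7, 6, 33], [277.8, 269.6])]
side yellow [([339, 247, 6, 5, 25], [341.4, 249.2])]
```

View pics/top_crop.png

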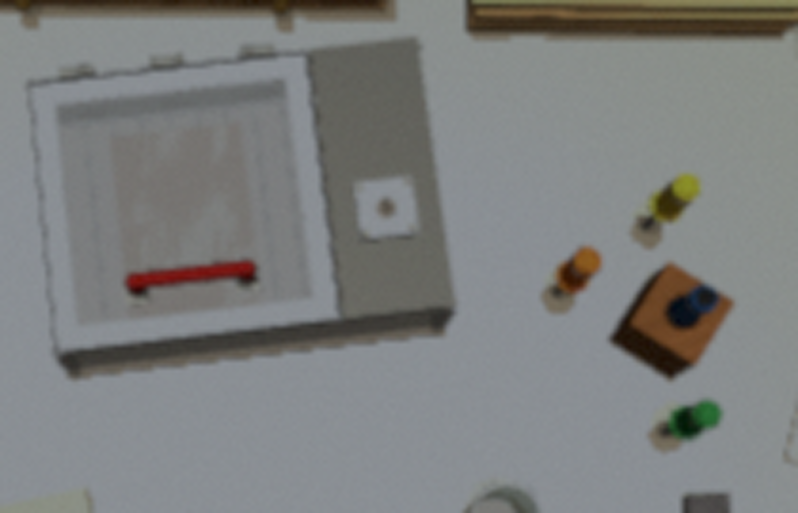

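View pics/side_crop.png

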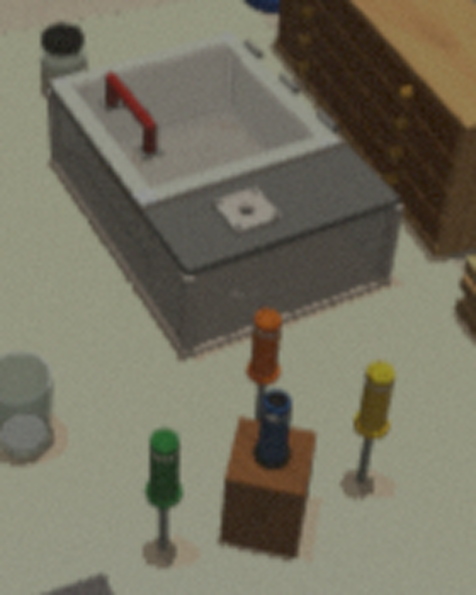

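Run:
```python
from h import *
T=lambda u,v:np.array([190+(u+.5)/3.8-.5,100+(v+.5)/3.8-.5]); S=lambda u,v:np.array([230+(u+.5)/3.4-.5,140+(v+.5)/3.4-.5])
def show(nm,t,s,z): print(nm,"2view",[np.round(x,1) for x in two(t,s)],"top@z",onz("top",t,z).round(1),"side@z",onz("side",s,z).round(1))
show("probe top",T(706,295),S(277,399),160)
show("probe collar",T(680,322),S(272,458),90)
show("port",T(386,207),S(247,210),124)
show("orange",T(587,259),S(267,316),150);show("green",T(709,411),S(164,437),150);show("yellow",T(686,186),S(380,371),150)
for nm,t in (("standtopL",(633,312)),("standB",(673,265)),("standR",(733,302)),("standF",(686,345))): print(nm,onz("top",T(*t),90).round(1))
show("bar L",T(133,281),S(113,80),157);show("bar R",T(249,268),S(150,130),157)
for nm,t in(("panel BR",(417,40)),("panel FR",(452,308)),("lid BL",(28,87)),("lid FL",(60,352)),("lid/panel F",(340,318)),("lid/panel B",(308,52))): print(nm,onz("top",T(*t),120).round(1))
# plate centroid & edges
im=cv2.imread("pics/top0.png");g=im[140:168,278:308].astype(int).min(2); m=(g>140).astype(np.uint8)
print(im[154,285],im[154,300]); N,_,st,ce=cv2.connectedComponentsWithStats(m)
for i in range(1,N):
  if st[i,4]>60: print(st[i],ce[i]+[278,140],onz("top",ce[i]+[278,140],124).round(1))
```

```text
probe top 2view [array([ 543. , -349.8,  158.4]), np.float64(1.7)] top@z [ 543.5 -349.6  160. ] side@z [ 541.4 -351.   160. ]
probe collar 2view [array([ 538.9, -349.5,   82.5]), np.float64(8.9)] top@z [ 533.2 -346.4   90. ] side@z [ 540.8 -354.8   90. ]
port 2view [array([624.6, -90.8, 119.5]), np.float64(0.5)] top@z [623.2 -90.4 124. ] side@z [622.6 -95.5 124. ]
orange 2view [array([ 574.7, -255.2,  148.4]), np.float64(0.5)] top@z [ 574.6 -254.9  150. ] side@z [ 573.7 -256.6  150. ]
green 2view [array([ 448.1, -351.6,  150. ]), np.float64(2.0)] top@z [ 449.1 -351.8  150. ] side@z [ 447.1 -351.6  150. ]
yellow 2view [array([ 638.8, -339.6,  146.6]), np.float64(0.2)] top@z [ 637.9 -338.7  150. ] side@z [ 636.9 -342.2  150. ]
standtopL [ 541.4 -306.2   90. ]
standB [ 583.3 -341.8   90. ]
standR [ 551.3 -392.6   90. ]
standF [ 513.2 -351.    90. ]
bar L 2view [array([551.7, 120.9, 151.7]), np.float64(1.9)] top@z [549.7 120.6 157. ] side@z [550.5 113.7 157. ]
bar R 2view [array([563.1,  25.3, 149.9]), np.float64(0.4)] top@z [561.9  25.2 157. ] side@z [559.9  16.5 157. ]
panel BR [ 773.5 -117.6  120. ]
panel FR [ 537.3 -146.4  120. ]
lid BL [726.8 218.8 120. ]
lid FL [495.4 183.5 120. ]
lid/panel F [527.5 -51.9 120. ]
lid/panel B [761.4 -23.1 120. ]
[146 141 137] [100 105 104]
```

Two-view results agree with the known heights. The probe axis is at about (542,-350), the port at about (623,-91) and the handle at about (557,73,157). Chamber yaw is about 0.126. Next I move above the probe with the jaws at about -33°, which clears the look-alikes.

Call:
play_rows(steps=[{"offset":[96,-212,0],"turn":[0,0,-0.46]},{"offset":[96,-212,0],"turn":[0,0,-0.46]},{"offset":[96,-212,0],"turn":[0,0,-0.46]},{"offset":[96,-212,0],"turn":[0,0,-0.46]},{"offset":[96,-212,0],"turn":[0,0,-0.46]}], hand=1)

```text
time_s: 0.6
ee_pos: [254.2, 286.0, 404.5]
ee_rot: [0.374, 0.927, -0.0, 0.0]
force: [0.1, -0.3, -0.2]
width: 85.5
```

Call:
play_rows(steps=[{"offset":[96,-212,0],"turn":[0,0,-0.46]},{"offset":[96,-212,0],"turn":[0,0,-0.46]},{"offset":[96,-212,0],"turn":[0,0,-0.46]},{"offset":[96,-212,0],"turn":[0,0,-0.46]},{"offset":[96,-212,0],"turn":[0,0,-0.46]}])

```text
time_s: 1.1
ee_pos: [350.4, 74.0, 404.7]
ee_rot: [0.576, 0.817, -0.0, 0.0]
force: [0.7, 0.9, 0.0]
width: 85.6
```

Call:
play_rows(steps=[{"offset":[96,-212,0],"turn":[0,0,-0.46]},{"offset":[96,-212,0],"turn":[0,0,-0.46]},{"offset":[96,-212,0],"turn":[0,0,-0.46]},{"offset":[96,-212,0],"turn":[0,0,-0.46]},{"offset":[96,-212,0],"turn":[0,0,-0.46]}])

```text
time_s: 1.6
ee_pos: [446.8, -138.4, 404.3]
ee_rot: [0.747, 0.664, -0.0, 0.0]
force: [0.8, -0.3, 0.8]
width: 85.3
```

Call:
play_rows(steps=[{"offset":[96,-214,0],"turn":[0,0,-0.46]},{"offset":[96,-214,0],"turn":[0,0,-0.46]},{"offset":[96,-214,0],"turn":[0,0,-0.46]},{"offset":[96,-214,0],"turn":[0,0,-0.46]},{"offset":[96,-214,0],"turn":[0,0,-0.46]}])

```text
time_s: 2.1
ee_pos: [542.7, -352.3, 403.6]
ee_rot: [0.879, 0.477, -0.0, -0.0]
force: [0.4, -0.9, -0.4]
width: 85.5
```

Call:
play_rows(steps=[{"offset":[0,0,-40],"turn":[0,0,0]},{"offset":[0,0,-80],"turn":[0,0,0]},{"offset":[0,0,-105],"turn":[0,0,0]},{"offset":[0,0,-115],"turn":[0,0,0]},{"offset":[0,0,-115],"turn":[0,0,0]}])

```text
time_s: 2.6
ee_pos: [541.7, -349.2, 288.3]
ee_rot: [0.879, 0.478, -0.001, -0.001]
force: [-0.0, 0.3, 0.9]
width: 85.6
```

Run:
```python
from h import *
o=[]
s=readout.get_state();print(s["ee_pos"].round(1) if hasattr(s["ee_pos"],"round") else s["ee_pos"],s["force"],s["joint_pos"])
for n in("top","side"):
    im=snap(n,n+"1");u,v=proj(n,[542,-350,150]).astype(int)
    o.append(cv2.resize(im[v-33:v+33,u-33:u+33,::-1],(396,396),interpolation=cv2.INTER_CUBIC)); print(n,u,v)
cv2.imwrite("pics/g1.png",np.hstack(o))
```

```text
[ 541.7 -349.2  288.3] [-0.00886867  0.26111052  0.90358836] [-5.72522580e-01  4.97104873e-01  7.99080303e-02  1.15655535e+00
  4.36938407e-05  1.57326058e+00]
top 374 178
side 310 259
```

View pics/g1.png

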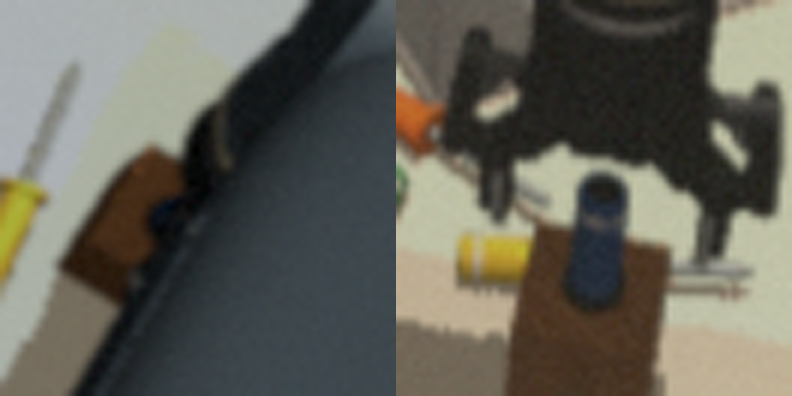

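The side crop shows the blue handle (u≈603) centred between the open fingers (u≈497 and 712). The yellow and orange look-alikes are lying down. They were free-standing, and the arm's force reading showed no contact. Now I close.

Call:
play_rows(steps=[{"offset":[0,0,0],"turn":[0,0,0]},{"offset":[0,0,0],"turn":[0,0,0]},{"offset":[0,0,0],"turn":[0,0,0]},{"offset":[0,0,0],"turn":[0,0,0]},{"offset":[0,0,0],"turn":[0,0,0]}], hand=-1)

```text
time_s: 3.2
ee_pos: [542.1, -349.4, 290.2]
ee_rot: [0.879, 0.478, 0.0, 0.0]
force: [-0.7, 1.0, 5.1]
width: 22.5
```

Call:
play_rows(steps=[{"offset":[0,0,0],"turn":[0,0,0]},{"offset":[0,0,0],"turn":[0,0,0]},{"offset":[0,0,0],"turn":[0,0,0]},{"offset":[0,0,0],"turn":[0,0,0]},{"offset":[0,0,0],"turn":[0,0,0]}])

```text
time_s: 3.7
ee_pos: [542.1, -349.4, 290.2]
ee_rot: [0.879, 0.478, 0.0, 0.0]
force: [-0.9, 1.5, 5.3]
width: 22.6
```

Call:
play_rows(steps=[{"offset":[0,0,10],"turn":[0,0,0]},{"offset":[0,0,25],"turn":[0,0,0]},{"offset":[0,0,45],"turn":[0,0,0]},{"offset":[0,0,65],"turn":[0,0,0]},{"offset":[0,0,85],"turn":[0,0,0]}])

```text
time_s: 4.2
ee_pos: [542.0, -349.3, 375.7]
ee_rot: [0.879, 0.478, -0.0, -0.0]
force: [1.0, -0.5, -2.2]
width: 22.6
```

Call:
play_rows(steps=[{"offset":[0,0,20],"turn":[0,0,0]},{"offset":[0,0,40],"turn":[0,0,0]},{"offset":[0,0,60],"turn":[0,0,0]},{"offset":[0,0,75],"turn":[0,0,0]},{"offset":[0,0,80],"turn":[0,0,0]}])

```text
time_s: 4.7
ee_pos: [542.1, -349.4, 456.6]
ee_rot: [0.879, 0.478, 0.001, 0.001]
force: [0.0, -0.6, -0.7]
width: 22.8
```

Run:
```python
from h import *
s=readout.get_state();print(s["ee_pos"],s["force"],s["moment"],s["width"])
o=[]
for n in("side","top"):
    im=snap(n,n+"2")
    g=cv2.resize(im[100:310,200:420,::-1] if n=="side" else im[90:300,190:410,::-1],(400,382),interpolation=cv2.INTER_CUBIC);o.append(g)
cv2.imwrite("pics/g2.png",np.hstack(o))
```

```text
[ 542.08611876 -349.43451707  456.61239299] [ 0.00928104 -0.5791769  -0.68365475] [-0.02242516 -0.01763328 -0.03242983] 22.800292393111484
```

View pics/g2.png

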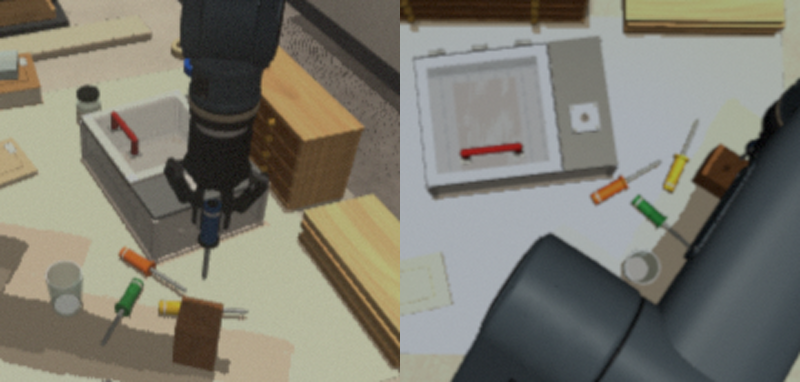

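The probe is held upright at left-crop (208,230). The stand is empty, and the jar and other bystanders haven't moved. Next I carry it to above the port.

Call:
play_rows(steps=[{"offset":[10,32,0],"turn":[0,0,0.06]},{"offset":[22,70,0],"turn":[0,0,0.12]},{"offset":[35,112,0],"turn":[0,0,0.19]},{"offset":[48,153,0],"turn":[0,0,0.26]},{"offset":[60,192,0],"turn":[0,0,0.33]}])

```text
time_s: 5.3
ee_pos: [602.2, -155.6, 453.5]
ee_rot: [0.787, 0.617, -0.001, -0.001]
force: [0.9, -0.3, -1.2]
width: 22.6
```

Call:
play_rows(steps=[{"offset":[9,30,-10],"turn":[0,0,0.05]},{"offset":[16,51,-20],"turn":[0,0,0.08]},{"offset":[20,63,-25],"turn":[0,0,0.1]},{"offset":[21,66,-30],"turn":[0,0,0.1]},{"offset":[21,66,-30],"turn":[0,0,0.1]}])

```text
time_s: 5.8
ee_pos: [622.9, -91.6, 423.6]
ee_rot: [0.757, 0.654, -0.001, -0.001]
force: [-1.2, -0.3, -1.8]
width: 22.5
```

Run:
```python
from h import *
s=readout.get_state();p=np.array(s["ee_pos"]);print(p,s["force"],s["width"])
z=p[2]-290.2+10;print("tip z",z)
for n in("side","top"):
    im=snap(n,n+"3");print(n,"tip exp",proj(n,[p[0],p[1],z]),"collar exp",proj(n,[p[0],p[1],z+80]),"port exp",proj(n,[623,-91,124]))
    if n=="side": cv2.imwrite("pics/g3.png",cv2.resize(im[130:230,250:350,::-1],(600,600),interpolation=cv2.INTER_CUBIC))
```

```text
[622.9136909  -91.58640887 423.62594101] [-1.19717068 -0.29076242 -1.76342776] 22.51914348845495
tip z 143.42594100921815
side tip exp [302.25316319 196.23690482] collar exp [303.6731864  176.93712045] port exp [301.88449754 200.55522065]
top tip exp [292.07395239 152.72660911] collar exp [294.28162507 146.18378275] port exp [291.39518191 154.1722021 ]
```

View pics/g3.png

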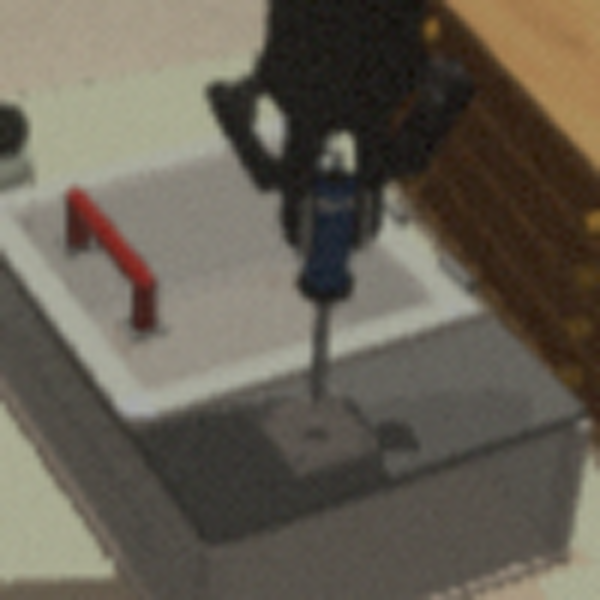

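The side crop shows the stem tip (318,404) directly above the port plate (centre ≈(318,431)), within about 1 mm of what the calibration predicts. I lower it slowly.

Call:
play_rows(steps=[{"offset":[0.5,0,-8],"turn":[0,0,0]},{"offset":[0.5,0,-14],"turn":[0,0,0]},{"offset":[0.5,0,-20],"turn":[0,0,0]},{"offset":[0.5,0,-25],"turn":[0,0,0]},{"offset":[0.5,0,-30],"turn":[0,0,0]}])

```text
time_s: 6.4
ee_pos: [623.5, -91.5, 394.1]
ee_rot: [0.757, 0.654, -0.0, -0.0]
force: [-0.1, 0.1, -1.3]
width: 23.0
```

Call:
play_rows(steps=[{"offset":[0,0,-5],"turn":[0,0,0]},{"offset":[0,0,-10],"turn":[0,0,0]},{"offset":[0,0,-16],"turn":[0,0,0]},{"offset":[0,0,-23],"turn":[0,0,0]},{"offset":[0,0,-30],"turn":[0,0,0]}])

```text
time_s: 6.9
ee_pos: [623.5, -91.4, 364.1]
ee_rot: [0.756, 0.654, -0.0, -0.0]
force: [-0.2, 0.4, -0.9]
width: 22.6
```

Call:
play_rows(steps=[{"offset":[0,0,-8],"turn":[0,0,0]},{"offset":[0,0,-16],"turn":[0,0,0]},{"offset":[0,0,-23],"turn":[0,0,0]},{"offset":[0,0,-29],"turn":[0,0,0]},{"offset":[0,0,-34],"turn":[0,0,0]}])

```text
time_s: 7.4
ee_pos: [623.5, -91.4, 330.1]
ee_rot: [0.756, 0.654, -0.0, -0.0]
force: [0.1, -0.9, -1.8]
width: 22.6
```

Run:
```python
from h import *
s=readout.get_state();print(s["ee_pos"],s["force"],s["moment"],s["width"])
```

```text
[623.50559579 -91.39422223 330.06673645] [ 0.12016552 -0.90500219 -1.8469706 ] [ 0.06982156  0.00918627 -0.03471484] 22.61875048345537
```

Call:
play_rows(steps=[{"offset":[0,0,-1.5],"turn":[0,0,0]},{"offset":[0,0,-3],"turn":[0,0,0]},{"offset":[0,0,-4],"turn":[0,0,0]},{"offset":[0,0,-4.5],"turn":[0,0,0]},{"offset":[0,0,-5],"turn":[0,0,0]}])

```text
time_s: 7.9
ee_pos: [623.6, -91.4, 325.8]
ee_rot: [0.756, 0.654, 0.0, 0.0]
force: [-0.2, 0.4, -0.6]
width: 23.2
```

Call:
play_rows(steps=[{"offset":[0,0,-0.5],"turn":[0,0,0]},{"offset":[0,0,-1],"turn":[0,0,0]},{"offset":[0,0,-1],"turn":[0,0,0]}])

```text
time_s: 8.2
ee_pos: [623.5, -91.4, 324.6]
ee_rot: [0.756, 0.654, -0.0, -0.0]
force: [-0.9, -0.4, -0.8]
width: 22.9
```

Call:
play_rows(steps=[{"offset":[0,0,-0.5],"turn":[0,0,0]},{"offset":[0,0,-1],"turn":[0,0,0]},{"offset":[0,0,-1],"turn":[0,0,0]}])

```text
time_s: 8.5
ee_pos: [623.5, -91.4, 324.2]
ee_rot: [0.756, 0.654, 0.0, 0.0]
force: [-1.9, 0.3, 4.9]
width: 22.6
```

Run:
```python
from h import *
s=readout.get_state();print(s["ee_pos"],s["force"],s["moment"],s["width"])
im=snap("side","side4")
cv2.imwrite("pics/g4.png",cv2.resize(im[150:220,265:345,::-1],(640,560),interpolation=cv2.INTER_CUBIC))
```

```text
[623.50740068 -91.36488551 324.24186373] [-1.86963576  0.27264088  4.87533357] [ 0.03630613  0.3718607  -0.0447439 ] 22.58086694003212
```

View pics/g4.png

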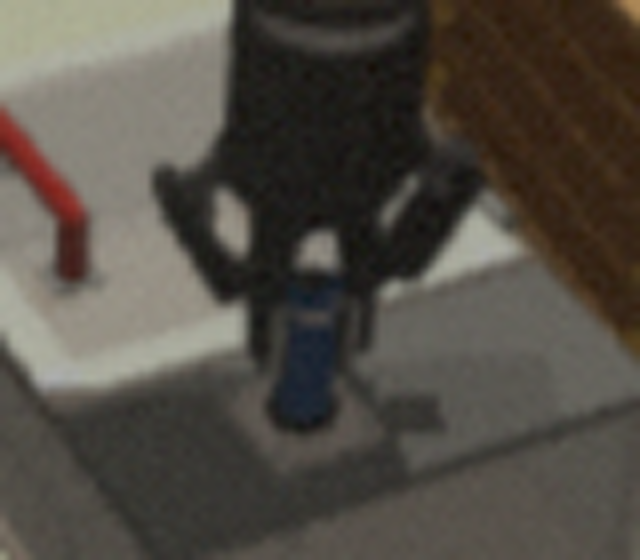

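The collar (302,412) sits on the plate. Contact force appeared at TCP z 324.2, exactly the predicted home height. I release and retreat upward.

Call:
play_rows(steps=[{"offset":[0,0,0],"turn":[0,0,0]},{"offset":[0,0,0],"turn":[0,0,0]},{"offset":[0,0,0],"turn":[0,0,0]},{"offset":[0,0,0],"turn":[0,0,0]},{"offset":[0,0,0],"turn":[0,0,0]}], hand=1)

```text
time_s: 9.05
ee_pos: [623.6, -91.4, 323.6]
ee_rot: [0.756, 0.654, -0.0, -0.0]
force: [-0.7, -0.2, -0.1]
width: 85.3
```

Call:
play_rows(steps=[{"offset":[0,0,0],"turn":[0,0,0]},{"offset":[0,0,15],"turn":[0,0,0]},{"offset":[0,0,40],"turn":[0,0,0]},{"offset":[0,0,75],"turn":[0,0,0]},{"offset":[0,0,90],"turn":[0,0,0]}])

```text
time_s: 9.55
ee_pos: [623.7, -91.4, 416.8]
ee_rot: [0.756, 0.654, 0.001, 0.001]
force: [0.3, -0.1, -0.2]
width: 84.9
```

Run:
```python
from h import *
s=readout.get_state();print(s["ee_pos"],s["ee_rot"],s["force"],s["width"])
im=snap("side","side5")
cv2.imwrite("pics/g5.png",cv2.resize(im[150:220,265:345,::-1],(640,560),interpolation=cv2.INTER_CUBIC))
for q in([623.5,-91.4,194],[623.5,-91.4,124]): print(((proj("side",q)-[265,150]+.5)*8).round())
```

```text
[623.7314108  -91.43201009 416.75489888] [0.75648119 0.65401331 0.00109112 0.00126697] [ 0.30174657 -0.08409269 -0.15255927] 84.9006044223164
[310. 277.]
[301. 409.]
```

View pics/g5.png

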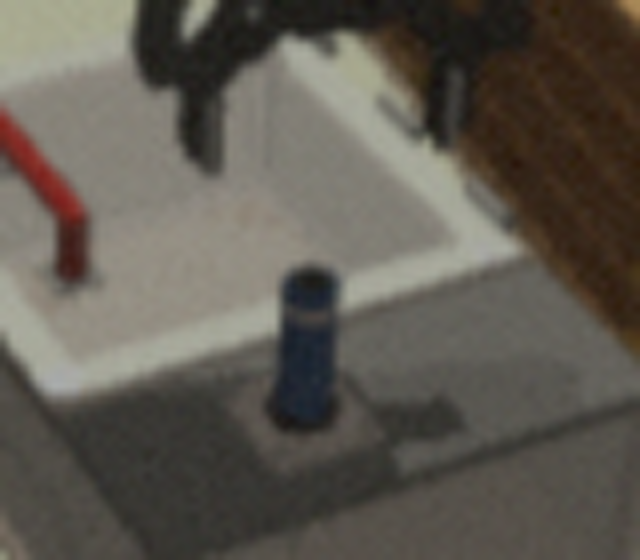

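The probe is released and stands upright: top at (310,272), collar at (302,412), against a predicted (310,277) and (301,409). Now I move over the lid handle with the jaws across the bar.

Call:
play_rows(steps=[{"offset":[-13,33,0],"turn":[0,0,0.06]},{"offset":[-30,75,0],"turn":[0,0,0.13]},{"offset":[-48,120,0],"turn":[0,0,0.2]},{"offset":[-61,152,0],"turn":[0,0,0.25]},{"offset":[-66,164.5,0],"turn":[0,0,0.27]}])

```text
time_s: 10.1
ee_pos: [556.2, 75.5, 413.4]
ee_rot: [0.66, 0.751, -0.0, -0.0]
force: [0.4, -0.7, 0.3]
width: 85.2
```

Call:
play_rows(steps=[{"offset":[0,0,-10],"turn":[0,0,0]},{"offset":[0,0,-25],"turn":[0,0,0]},{"offset":[0,0,-40],"turn":[0,0,0]},{"offset":[0,0,-50],"turn":[0,0,0]},{"offset":[0,0,-50],"turn":[0,0,0]}])

```text
time_s: 10.6
ee_pos: [557.5, 72.2, 361.7]
ee_rot: [0.662, 0.749, -0.001, -0.001]
force: [0.4, -0.0, 0.9]
width: 84.8
```

Run:
```python
from h import *
s=readout.get_state();print(s["ee_pos"],s["ee_rot"],s["force"],s["width"])
im=snap("side","side6")
cv2.imwrite("pics/g6.png",cv2.resize(im[120:220,230:340,::-1],(660,600),interpolation=cv2.INTER_CUBIC))
```

```text
[557.51165865  72.17378706 361.71938371] [ 0.66215135  0.74936857 -0.00121749 -0.00092998] [ 0.35633916 -0.00468804  0.92032416] 84.83964974785899
```

View pics/g6.png

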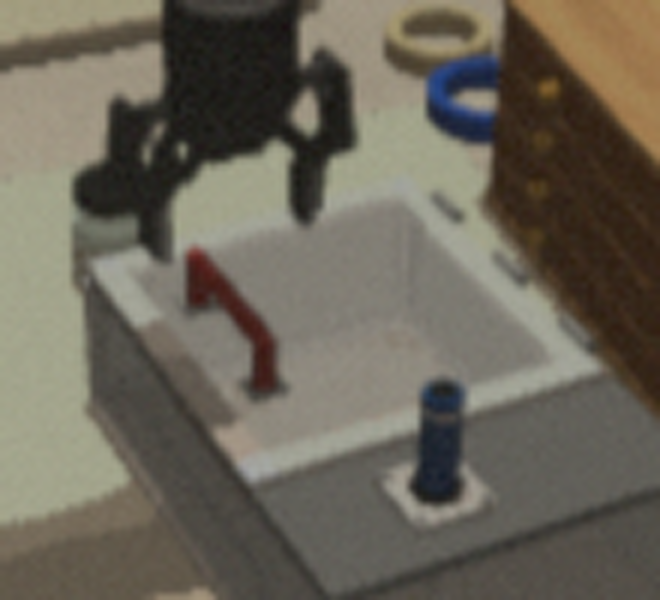

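The open fingers (tips at (157,255) and (305,220)) straddle the bar, whose middle is at (230,300). I descend onto it and close.

Call:
play_rows(steps=[{"offset":[0,0,-12],"turn":[0,0,0]},{"offset":[0,0,-25],"turn":[0,0,0]},{"offset":[0,0,-38],"turn":[0,0,0]},{"offset":[0,0,-50],"turn":[0,0,0]},{"offset":[0,0,-50],"turn":[0,0,0]}])

```text
time_s: 11.15
ee_pos: [557.1, 73.0, 312.0]
ee_rot: [0.662, 0.75, -0.001, -0.001]
force: [-1.3, -0.2, -0.2]
width: 85.4
```

Call:
play_rows(steps=[{"offset":[0,0,0],"turn":[0,0,0]},{"offset":[0,0,0],"turn":[0,0,0]},{"offset":[0,0,0],"turn":[0,0,0]},{"offset":[0,0,0],"turn":[0,0,0]},{"offset":[0,0,0],"turn":[0,0,0]}], hand=-1)

```text
time_s: 11.65
ee_pos: [556.3, 73.0, 313.8]
ee_rot: [0.662, 0.75, -0.001, -0.001]
force: [-18.3, -1.9, 26.6]
width: 12.6
```

Call:
play_rows(steps=[{"offset":[0,0,0],"turn":[0,0,0]},{"offset":[0,0,0],"turn":[0,0,0]},{"offset":[0,0,0],"turn":[0,0,0]},{"offset":[0,0,0],"turn":[0,0,0]},{"offset":[0,0,0],"turn":[0,0,0]}])

```text
time_s: 12.15
ee_pos: [556.2, 73.0, 314.1]
ee_rot: [0.662, 0.75, -0.001, -0.001]
force: [-7.9, -1.2, 8.4]
width: 11.5
```

Call:
play_rows(steps=[{"offset":[1.0,0.1,1.4],"turn":[-0.0006,0.005,0]},{"offset":[2.0,0.2,3.0],"turn":[-0.0012,0.01,0]},{"offset":[3.0,0.4,4.5],"turn":[-0.002,0.015,0]},{"offset":[4.0,0.5,6.0],"turn":[-0.0025,0.02,0]},{"offset":[5.0,0.6,7.5],"turn":[-0.003,0.025,0]}])

```text
time_s: 12.65
ee_pos: [561.7, 73.6, 320.8]
ee_rot: [0.661, 0.75, -0.011, -0.01]
force: [-6.8, -1.1, -2.1]
width: 11.9
```

Call:
play_rows(steps=[{"offset":[1.1,0.1,1.2],"turn":[-0.0008,0.006,0]},{"offset":[2.3,0.3,2.4],"turn":[-0.0015,0.012,0]},{"offset":[3.5,0.4,3.6],"turn":[-0.0022,0.018,0]},{"offset":[4.6,0.6,4.8],"turn":[-0.003,0.024,0]},{"offset":[5.8,0.7,5.7],"turn":[-0.004,0.03,0]}])

```text
time_s: 13.15
ee_pos: [567.8, 74.4, 326.8]
ee_rot: [0.661, 0.75, -0.022, -0.019]
force: [-6.3, -0.0, -2.3]
width: 12.0
```

Call:
play_rows(steps=[{"offset":[0,0,0],"turn":[0,0,0]},{"offset":[0,0,0],"turn":[0,0,0]},{"offset":[0,0,0],"turn":[0,0,0]},{"offset":[0,0,0],"turn":[0,0,0]},{"offset":[0,0,0],"turn":[0,0,0]}])

```text
time_s: 13.65
ee_pos: [567.8, 74.4, 326.8]
ee_rot: [0.661, 0.75, -0.022, -0.019]
force: [-6.5, -0.8, -1.3]
width: 12.3
```

Run:
```python
from h import *
from scipy.spatial.transform import Rotation as Ro
s=readout.get_state();p=np.array(s["ee_pos"]);print(p,s["ee_rot"],s["force"],s["width"],s["time_s"])
print("grasp pt",p+155*Ro.from_quat(s["ee_rot"]).as_matrix()[:,2])
c,sn=np.cos(.126),np.sin(.126);R=np.array([[c,-sn,0],[sn,c,0],[0,0,1]]);O=np.array([623.5,-91.4,124])-R@[-30,-122.5,124]
for th in(0,.04,.065,.09):
    L=[O+R@(np.array([115-235*np.cos(th)+4*np.sin(th),y,118+235*np.sin(th)+4])) for y in(169,-71)]
    print(th,[((proj("side",q)-[230,120]+.5)*6).round() for q in L])
im=snap("side","side7")
cv2.imwrite("pics/g7.png",cv2.resize(im[120:220,230:340,::-1],(660,600),interpolation=cv2.INTER_CUBIC))
```

```text
[567.80104009  74.42466158 326.77535716] [ 0.66123757  0.7496237  -0.02157347 -0.01907282] [-6.51378474 -0.7819947  -1.31594983] 12.27214413838862 13.65
grasp pt [558.94662535  73.32096124 172.03240519]
0 [array([ 89., 261.]), array([250., 480.])]
0.04 [array([ 89., 248.]), array([250., 467.])]
0.065 [array([ 89., 241.]), array([251., 459.])]
0.09 [array([ 89., 233.]), array([252., 451.])]
```

View pics/g7.png

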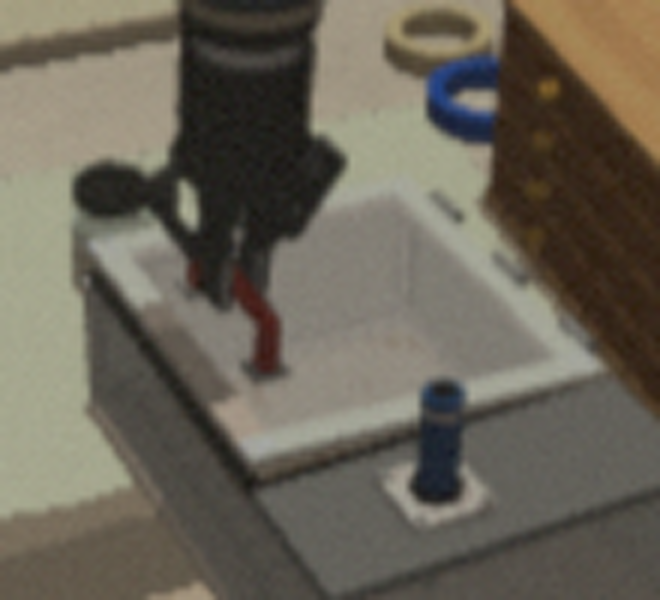

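The lid is open: its front-right corner rose from about (247,478) to about (250,458), with a prediction of 459 for 0.065 rad. The probe is still home at (437,490). I make one numeric check of the rise, then hand in.

Run:
```python
from h import *
a,b=[cv2.resize(cv2.imread(f"pics/side{i}.png",0),None,fx=8,fy=8,interpolation=cv2.INTER_CUBIC) for i in(6,7)]
for n,(x0,y0,x1,y1),r in(("handle post foot",(269,174,280,188),190),("front corner",(264,190,284,202),235),("probe",(297,182,310,206),0)):
    t=a[y0*8:y1*8,x0*8:x1*8];w=b[(y0-8)*8:(y1+8)*8,(x0-6)*8:(x1+6)*8]
    m=cv2.minMaxLoc(cv2.matchTemplate(w,t,cv2.TM_CCOEFF_NORMED));d=np.array(m[3])/8-[6,8]
    print(n,"shift px",d,"score",round(m[1],2),"angle~",round(-d[1]/((241-261)/6/.065/235*-1)/r,3) if r else "")
print(readout.get_state()["force"],readout.get_state()["dq"])
```

```text
handle post foot shift px [ 0.5   -3.125] score 0.98 angle~ 0.075
front corner shift px [ 0.    -3.375] score 0.96 angle~ 0.066
probe shift px [ 0.   -0.25] score 0.96 angle~ 
[-5.48006402 -0.29931599 -0.93882526] [-0.00061113 -0.00059348  0.00067232  0.00031688  0.00058271  0.00181448]
```

```bash
python3 -c "from rig import hand_in; print(hand_in())"
```

```text
the job is handed in; nothing more can be done
None
```

The probe is home in its port and released, and the lid was held open by its red handle at about 15 to 18 mm when I handed the job in, at about 14 s. No verdict was reported.

**Probe:** I took it from the stand, lowered it into the port and let go. Contact came at the predicted height (TCP z 324.2 mm). The pictures showed the collar on the plate and the probe upright, and it was still in place after the lid was lifted.

**Lid:** Three estimates of the opening put the lid angle between 0.066 and 0.075 rad, inside the allowed 0.036 to 0.094. They came from the arm's own travel (0.068), the front corner's shift in the picture (0.066) and the handle post's shift (0.075). The arm was still, with about 6 N on the tool.

**Other checks:**
- **Look-alikes:** The green, orange and yellow look-alikes, which stood free on their tips, fell over early in the run. No contact force registered on the arm, so they probably toppled on their own.
- **Bystanders:** The open jar had not moved in the picture taken just after the probe was lifted. I saw no other bystander moved in the views I took, but I did not measure each one at the end.

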